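# Set the indexing table four clicks from its stop and wedge it

### The job

Turn the indexing table's dial anticlockwise (seen from above) by its red handle back to its stop, then clockwise exactly four clicks, so that it rests in the fourth detent. Then push the orange wedge in under the dial's rim until it is firmly tight, leave it there and let go of everything. Do not disturb the bottle, cup and flask standing nearby.

Things in the scene. Friction and masses are not known exactly. Their poses are not given: they have to be found in the camera images.
- index_table: Fixed indexing table. Origin: on the dial's axis at bench height. Aluminium base plate 150 (x) x 160 (y) mm, 8 mm thick. At +x a blue plunger housing (x = 102 to 132, y = -20 to 20, top z = 48 mm). At -y a tongue 56 mm wide runs out to y = -200 mm with the wedge guide. The grey lobed dial: radius 66 mm (74 over the lobes), underside z = 30, top z = 45 mm.
- dial (a joint): Dial angle in rad, growing CLOCKWISE seen from above. 0 = anticlockwise stop, 4.19 = other stop. Detents every 0.5236 rad (30 deg), the stop being detent 0; fourth click = 2.094. In the table's frame the handle is at azimuth 210 deg minus the dial angle (0 deg = +x, counted anticlockwise): at 210 deg at the stop, at 90 deg (+y) at the fourth click.
- dial_center (a point): On the dial's axis, on its top face (z = 45 mm); a steel cap of 17 mm radius rises 8 mm there. A spring roller holds the dial in each detent: leaving one takes about 8 to 12 N pushed tangentially at the handle; from 0.31 rad on it snaps by itself to the next detent and stays there unless pushed on. Within 0.05 rad of half-way (0.26) it may stand still, also at the start.
- handle (a point): On the axis of the red upright round handle post, at z = 80 mm. The post is 24 mm in diameter, stands 48 mm from the dial's axis and reaches from the dial's top face (z = 45 mm) to z = 97 mm. It turns with the dial and can be pushed sideways from either side.
- guide (a point): Middle of the wedge guide on the tongue's top face (z = 8 mm), 135 mm from the dial's axis towards the table's -y. Two steel rails run along y from y = -200 to -70 mm, inner faces at x = +-17 mm, 7 mm thick, top z = 18 mm. The gap from the tongue up to the dial's underside is 22 mm.
- wedge: Loose orange wedge, 100 x 30 mm, about 0.2 kg, lying in the guide. Origin: underside, middle of the outer face of its head; +x points along it to the thin tip (the table's +y, to the dial's axis), z up. Head: x = 0 to 14 mm, 50 mm high. Behind it the top slopes from 30 mm height (x = 14) to 15 mm (x = 100).
- wedge_head (a point): On the outer face of the wedge's head, 30 mm above its underside: push here, along the wedge. The wedge meets the dial's rim with its origin at y = -126 mm in the table's frame (it starts at -152 to -176); 10 to 20 N then jam it within about 3 mm, and it stays by friction. It slides there with 1 to 2 N.
- amber_bottle: Bystander: small amber bottle with red cap, 44 mm diameter, 89 mm high; origin at the centre of its underside, z up.
- specimen_cup: Bystander: white specimen cup with red lid, 62 mm diameter, 68 mm high; origin at the centre of its underside, z up.
- flask: Bystander: conical flask, 62 mm diameter, 102 mm high; origin at the centre of its underside, z up.
There are look-alikes about, which are no part of the job. There is more than one size of the wedge; the job needs the largest.

How it is judged (in metres and radians):
On the way, in this order (a step that is already met when the one before it is completed fails the run):
1. the dial is turned anticlockwise against its stop (within 0.1 rad) (value of joint dial below 0.1 rad), for 0.2 s.
2. the dial rests in the fourth detent (2.094 rad, within 0.12) (value of joint dial between 1.9744 and 2.2144 rad and velocity of joint dial between -0.2 and 0.2 rad/s), for 0.3 s.
3. the wedge is pressed tight under the dial's rim (at least 2.5 N between them), the dial still in the fourth detent (y of wedge in the frame of index_table above -0.1295 m and contact force between wedge and dial above 2.5 N and value of joint dial between 1.9744 and 2.2144 rad), for 0.1 s.
At the end, for the whole second after the job is handed in: The dial rests in the fourth detent (2.094 rad, within 0.12); the wedge lies flat in its guide (within 6 mm of its middle line, tilt under 0.1 rad), its origin less than 129.5 mm from the dial's axis along the guide, jammed against the dial (over 0.5 N); all at rest (value of joint dial between 1.9744 and 2.2144 rad and y of wedge in the frame of index_table above -0.1295 m and x of wedge in the frame of index_table between -0.006 and 0.006 m and contact force between wedge and dial above 0.5 N and angle between wedge's own z axis and vertical below 0.1 rad and linear speed of wedge below 0.02 m/s and velocity of joint dial between -0.1 and 0.1 rad/s); the robot touches nothing.
It fails at once if the amber bottle is moved more than 25 mm or tipped over (distance of amber_bottle from where it was at the start of the episode above 0.025 m or angle between amber_bottle's own z axis and vertical above 0.4 rad).
It fails at once if the specimen cup is moved more than 25 mm or tipped over (distance of specimen_cup from where it was at the start of the episode above 0.025 m or angle between specimen_cup's own z axis and vertical above 0.4 rad).
It fails at once if the flask is moved more than 25 mm or tipped over (distance of flask from where it was at the start of the episode above 0.025 m or angle between flask's own z axis and vertical above 0.4 rad).
It also fails if it takes over 64 s, if anything falls off the work surface, if the arm or the gripper's body presses on something with over 40 N, if the wrist force passes 120 N, or if a joint passes its speed limit or range.

### The arm

A 7-joint arm with a two-finger parallel gripper is mounted at the origin on a cart in front of the work surface, level with it; the furniture and walls round the work are solid. World frame = base frame: x ahead of the robot, y to its left, z up, the work surface at z = 0. Lengths are in m, angles in degrees, forces in N, time in s.
With the tool pointing down it reaches from about 0.425 to 0.875 m from the base axis. Payload 4.7 kg.
Tool frame: the origin (TCP) lies between the finger pads; the fingertips stand 14 mm ahead of it and the grasp point (between the pads) lies 5 mm behind it; z points along the fingers, y is the line along which they close (so a half turn about z gives the same grasp; the last joint's range is limited). The gripper opens to 87 mm and grips with 3 to 60 N. Pads are 19 mm wide; open, the fingers measure 117 mm over their backs; the gripper's body (75 mm by 190 mm) begins 51 mm behind the grasp point.
Start: joints at [-69.666, 18.392, -4.016, 83.108, 1.295, 78.541, -3.26], TCP at [0.217, 0.613, 0.237] pointing down, gripper open.
Joint ranges: [-163.93, 163.93], [-17.29, 119.83], [-79.2, 71.16], [3.27, 140.29], [-89.18, 269.18], [5.43, 117.66], [-154.24, 154.24]. Speed limits (degrees/s): [147.25, 147.25, 180, 180, 180, 180, 180].

### API

Orientations are given as a 3x3 rotation matrix whose columns are the frame's x, y, z axes.
In Python, from station import arm gives the robot as it stands.
- The arm moves only by the tool send_rows, never from a script. Its argument "motion" is a list of rows, each a list of 5 numbers: the closure in counts, from 0 (fully open) to 255 (shut), then the shift along the tool's x, y, z in m, then the turn about the tool's z in rad. A call has 1 to 8 rows; each row shifts and turns the commanded pose from where the row before left it, along the tool's axes as they then stand; what a row does not reach is not made up. A row lasts 1/10 s, in which the tool goes at most 50 mm and 8.59 degrees, less where a joint would pass 70% of its speed; a pose out of reach is approached as far as the arm can. A call with a gripper value outside its range is refused whole. The fingers move at their own pace and stop on an object; the grip force is fixed at half the most. Time passes only in rows, so rows that do not move let the fingers close. It gives the time, the measured TCP pose, the force, the opening and the grip force at its end, in the units of the state.
- arm.get_state(): the state, without advancing time (a new reading comes with each control period).
- arm.capture(name): name is "scene" or "top" or "wrist"; returns the picture (420x560x3 uint8, red, green, blue); there is no depth.
- arm.camera_model(name): a dict with "mtx" (3x3 intrinsics, pixels), "distortion" ([k1, k2, p1, p2, k3] as OpenCV has them; the pictures are not rectified), "cam_to_world" (4x4, takes a point from camera to world coordinates); the wrist camera has in their place "tool_from_camera" (4x4, takes a point from camera to tool coordinates, whose origin is the TCP and whose axes are the flange's). Camera axes: x right, y down, z forward; pixel columns grow to the right and rows downward; lengths in m; the calibration is good to about 2 mm. A picture is of the moment at which its call begins: read the wrist's pose just before it. camera_model takes no time and is no camera call.
- arm.sign_off(): hands the job in; it is judged then, once.
The state is a dict: "time_s": time; "qpos": joint angles; "qd": joint speeds; "effort": joint torques, N m; "tool_pos": TCP position; "eef_rot": TCP orientation; "wrist_force": force on the tool from outside, world axes, zero at the start; "moment": the same for the moment, N m; "finger_gap": opening from 0.0 (shut) to 1.0 (fully open); "finger_force": force on a finger pad.
Only numpy, scipy, OpenCV 4.12 (cv2) and the standard library are available. Lean on these libraries where they do the work, as an engineer would, in place of code of your own. Each camera call takes 0.05 s, during which the arm holds its last target. There are 200 camera calls.

## Working session

There is one attempt and no reset: what is moved stays moved. The work goes in short steps, Python scripts to look and compute and a tool call to move; the robot and the scene stay as the last step left them, time stands still between calls to the robot, and variables do not carry over. Pictures are saved under pics/ and viewed, at most 10 in all, crops included, and the job is handed in when it is done.

Besides the shell and the picture viewer there is one more tool, called by a JSON object that holds its "op" and its "data". send_rows: Moves the arm, as the interface text tells. Its arguments: {"type":"object","properties":{"motion":{"type":"array"}},"required":["motion"]}

```bash
mkdir -p pics; python3 - <<'E'
from station import arm
import cv2,numpy as np
s=arm.get_state();print({k:np.round(v,3).tolist() for k,v in s.items()})
for n in ("top","scene"):
    im=arm.capture(n);cv2.imwrite(f"pics/{n}0.png",im[:,:,::-1])
    m=arm.camera_model(n);print(n,{k:np.round(v,4).tolist() for k,v in m.items()})
E
```

```text
{'time_s': 0.0, 'qpos': [-69.665, 18.44, -4.016, 83.177, 1.299, 78.541, -3.26], 'qd': [0.021, 0.013, 0.086, 0.051, -0.095, 0.042, -0.071], 'effort': [-0.0, -49.128, -0.404, -31.253, -0.064, 0.044, 0.0], 'tool_pos': [0.217, 0.612, 0.235], 'eef_rot': [[-0.943, 0.334, -0.001], [0.334, 0.942, -0.002], [-0.0, -0.002, -1.0]], 'wrist_force': [0.38, 0.792, 0.108], 'moment': [0.059, 0.024, -0.037], 'finger_force': 0.0, 'finger_gap': 1.0}
top {'mtx': [[433.6946, 0.0, 279.8795], [0.0, 433.6946, 208.7425], [0.0, 0.0, 1.0]], 'distortion': [-0.1199, 0.0, 0.0, 0.0, 0.0], 'cam_to_world': [[0.0093, -0.9973, 0.0726, 0.4755], [-1.0, -0.0091, 0.0034, -0.0127], [-0.0027, -0.0726, -0.9974, 1.1722], [0.0, 0.0, 0.0, 1.0]]}
scene {'mtx': [[396.0304, 0.0, 277.1002], [0.0, 396.0304, 207.3465], [0.0, 0.0, 1.0]], 'distortion': [-0.069, 0.0, 0.0, 0.0, 0.0], 'cam_to_world': [[0.688, -0.5542, 0.4685, 0.0591], [-0.7256, -0.5166, 0.4546, -0.4992], [-0.0099, -0.6527, -0.7575, 0.9357], [0.0, 0.0, 0.0, 1.0]]}
```

View pics/top0.png

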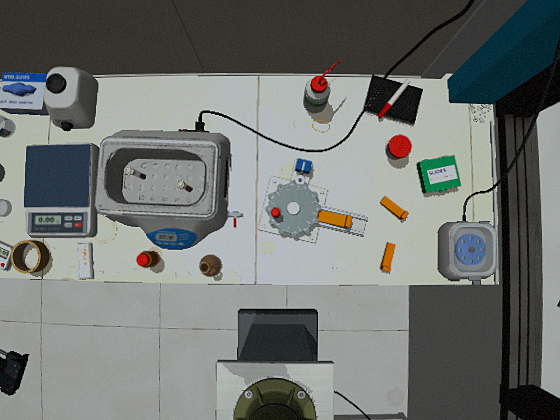

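View pics/scene0.png

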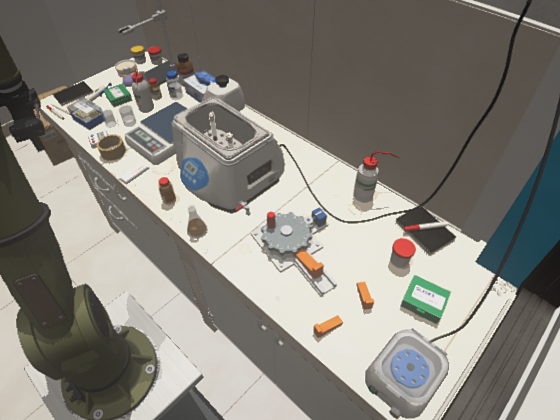

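```bash
python3 - <<'E'
import cv2
a=cv2.imread("pics/top0.png")[140:280,240:430]
b=cv2.imread("pics/scene0.png")[190:350,240:390]
cv2.imwrite("pics/c1.png",cv2.resize(a,None,fx=4.2,fy=4.2,interpolation=cv2.INTER_CUBIC))
cv2.imwrite("pics/c2.png",cv2.resize(b,None,fx=3.7,fy=3.7,interpolation=cv2.INTER_CUBIC))
E
```

```text
(no output)
```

View pics/c1.png

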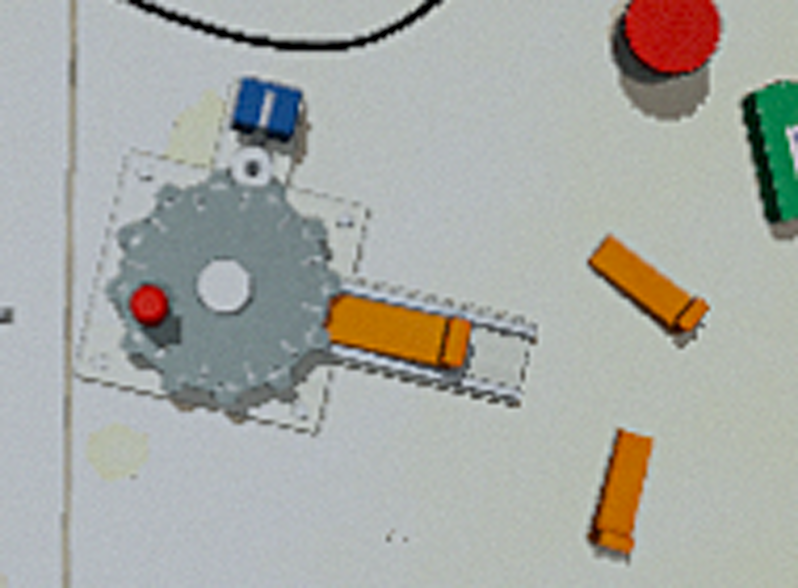

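```bash
cat > h.py <<'E'
from station import arm
import cv2,numpy as np
def px2w(cam,p,z):
    m=arm.camera_model(cam);T=np.array(m["cam_to_world"])
    u=cv2.undistortPoints(np.array([[p]],float),np.array(m["mtx"]),np.array(m["distortion"]))[0,0]
    d=T[:3,:3]@[u[0],u[1],1];o=T[:3,3];return o+d*(z-o[2])/d[2]
def w2px(cam,P):
    m=arm.camera_model(cam);W=np.linalg.inv(m["cam_to_world"])
    r,_=cv2.Rodrigues(W[:3,:3]);return cv2.projectPoints(np.array(P,float).reshape(-1,1,3),r,W[:3,3],np.array(m["mtx"]),np.array(m["distortion"]))[0][:,0]
E
python3 - <<'E'
from h import *
c=lambda x,y:(240+x/4.2,140+y/4.2)
P=dict(cap=(223,287,.053),handle=(150,305,.097),head=(457,343,.058),hous=(268,108,.048),cup=(670,28,.068),pl_tl=(131,151,.008),pl_bl=(79,374,.008),pl_br=(317,434,.008),pl_tr=(369,211,.008),t1=(536,328,.018),t2=(518,403,.018))
W={}
for k,(x,y,z) in P.items(): W[k]=px2w("top",c(x,y),z);print(k,W[k].round(4))
for n,p,z in(("bottle",(146,258),.089),("flask",(210,263),.09)):print(n,px2w("top",p,z).round(3))
C=W["cap"]
for k in W:
    d=(W[k]-C)[:2];print(k,np.hypot(*d).round(4),np.degrees(np.arctan2(d[1],d[0])).round(1))
e=W["pl_bl"]-W["pl_tl"];print("x axis from edges",[np.degrees(np.arctan2(*(v)[[1,0]])).round(1) for v in (W["pl_tl"]-W["pl_bl"],W["pl_tr"]-W["pl_br"],W["pl_tl"]-W["pl_tr"],W["pl_bl"]-W["pl_br"])],sum(W[k] for k in("pl_tl","pl_bl","pl_br","pl_tr"))/4)
E
```

```text
cap [ 0.5584 -0.0431  0.053 ]
handle [0.5441 0.0012 0.097 ]
head [ 0.5249 -0.1869  0.058 ]
hous [ 0.671  -0.0705  0.048 ]
cup [ 0.7211 -0.3196  0.068 ]
pl_tl [0.6491 0.0156 0.008 ]
pl_bl [0.5051 0.0473 0.008 ]
pl_br [ 0.4682 -0.105   0.008 ]
pl_tr [ 0.6116 -0.138   0.008 ]
t1 [ 0.5366 -0.2438  0.018 ]
t2 [ 0.4888 -0.2321  0.018 ]
bottle [0.427 0.327 0.089]
flask [0.417 0.164 0.09 ]
cap 0.0 0.0
handle 0.0466 107.9
head 0.1476 -103.1
hous 0.116 -13.7
cup 0.3208 -59.5
pl_tl 0.1081 32.9
pl_bl 0.1049 120.5
pl_br 0.1094 -145.5
pl_tr 0.1088 -60.7
t1 0.2019 -96.2
t2 0.2014 -110.2
x axis from edges [np.float64(-12.4), np.float64(-13.0), np.float64(76.3), np.float64(76.4)] [ 0.55852733 -0.04500166  0.008     ]
```

View pics/c2.png

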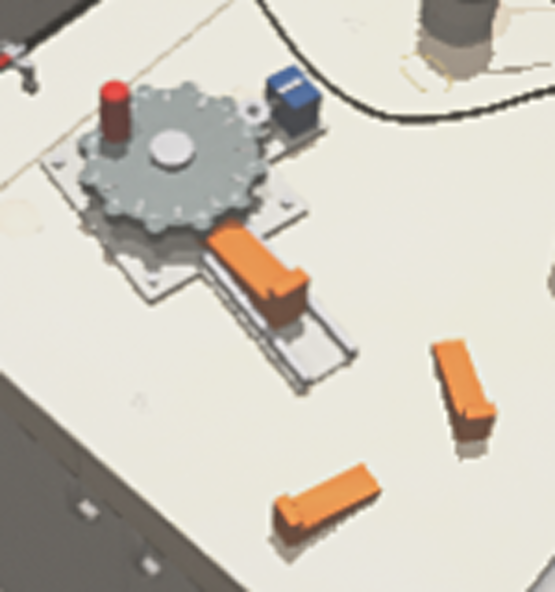

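In the top view: the big wedge in the guide is at (335,218), and the two loose look-alikes at (394,208) and (388,257) are smaller and lie outside the guide. I choose the one in the guide; the crop shows it fills the guide's width. The red handle is at (276,212); other red things are the cup lid (399,147) and the bottle cap (147,259). The table is yawed about -13°, and the dial is near detent 3.

{"op": "send_rows", "data": {"motion": [[0,0,0,-0.045,0],[0,0,0,-0.045,0],[0,-0.036,-0.033,0,0],[0,-0.036,-0.033,0,0],[0,-0.036,-0.033,0,0],[0,-0.036,-0.033,0,0],[0,-0.036,-0.033,0,0],[0,-0.036,-0.033,0,0]]}}

```text
time_s: 0.9
tool_pos: [0.3552, 0.3517, 0.3262]
eef_rot: [[-0.943, 0.334, -0.0], [0.334, 0.943, -0.0], [0.0, -0.0, -1.0]]
wrist_force: [1.5, 0.8, 0.6]
finger_gap: 1.003
finger_force: 0.0
```

{"op": "send_rows", "data": {"motion": [[0,-0.036,-0.033,0,0],[0,-0.036,-0.033,0,0],[0,-0.036,-0.033,0,0],[0,-0.036,-0.033,0,0],[0,-0.036,-0.033,0,0],[0,-0.036,-0.033,0,0],[0,-0.036,-0.033,0,0],[0,-0.036,-0.033,0,0]]}}

```text
time_s: 1.7
tool_pos: [0.5382, 0.0069, 0.3265]
eef_rot: [[-0.943, 0.334, 0.0], [0.334, 0.943, 0.0], [0.0, 0.0, -1.0]]
wrist_force: [0.8, 0.9, 0.3]
finger_gap: 1.005
finger_force: 0.0
```

{"op": "send_rows", "data": {"motion": [[0,0,0,0,0.115],[0,0,0,0,0.115],[0,0,0,0,0.115],[0,0,0,0,0.115],[0,0,0,0,0.115],[0,0,0,0,0.115],[0,0,0,0,0.115],[0,0,0,0,0.115]]}}

```text
time_s: 2.5
tool_pos: [0.5376, 0.0087, 0.3261]
eef_rot: [[-0.301, 0.954, -0.001], [0.954, 0.301, -0.0], [0.0, -0.001, -1.0]]
wrist_force: [-0.5, 0.6, -0.0]
finger_gap: 0.999
finger_force: 0.0
```

{"op": "send_rows", "data": {"motion": [[0,-0.0088,0.0045,0.03,0],[0,0,0,0.045,0],[0,0,0,0.045,0],[0,0,0,0.045,0],[0,0,0,0.045,0],[0,0,0,0.041,0],[0,0,0,0,0],[0,0,0,0,0]]}}

```text
time_s: 3.3
tool_pos: [0.5447, 0.0016, 0.0758]
eef_rot: [[-0.305, 0.952, -0.001], [0.952, 0.305, -0.001], [-0.0, -0.001, -1.0]]
wrist_force: [0.6, -0.2, 0.4]
finger_gap: 0.998
finger_force: 0.0
```

{"op": "send_rows", "data": {"motion": [[255,0,0,0,0],[255,0,0,0,0],[255,0,0,0,0],[255,0,0,0,0],[255,0,0,0,0],[255,0,0,0,0],[255,0,0,0,0],[255,0,0,0,0]]}}

```text
time_s: 4.1
tool_pos: [0.5451, 0.0018, 0.0756]
eef_rot: [[-0.305, 0.952, 0.001], [0.952, 0.305, 0.0], [-0.0, 0.001, -1.0]]
wrist_force: [6.5, 1.8, -2.1]
finger_gap: 0.358
finger_force: 4.2
```

{"op": "send_rows", "data": {"motion": [[255,0,0,0,0],[255,0,0,0,0],[255,0,0,0,0],[255,0,0,0,0]]}}

```text
time_s: 4.5
tool_pos: [0.5477, 0.0028, 0.0759]
eef_rot: [[-0.306, 0.952, 0.006], [0.952, 0.306, 0.001], [-0.001, 0.006, -1.0]]
wrist_force: [7.9, 2.2, -6.0]
finger_gap: 0.267
finger_force: 30.0
```

{"op": "send_rows", "data": {"motion": [[255,-0.0004,-0.0063,0,-0.131],[255,-0.0004,-0.0063,0,-0.131],[255,-0.0004,-0.0063,0,-0.131],[255,-0.0004,-0.0063,0,-0.131],[255,-0.0004,-0.0063,0,-0.131],[255,-0.0004,-0.0063,0,-0.131]]}}

```text
time_s: 5.1
tool_pos: [0.519, -0.0219, 0.0758]
eef_rot: [[-0.892, 0.452, 0.006], [0.452, 0.892, -0.0], [-0.005, 0.003, -1.0]]
wrist_force: [6.9, -0.7, -6.6]
finger_gap: 0.267
finger_force: 30.0
```

{"op": "send_rows", "data": {"motion": [[255,-0.0004,-0.0063,0,-0.131],[255,-0.0004,-0.0063,0,-0.131],[255,-0.0004,-0.0063,0,-0.131],[255,-0.0004,-0.0063,0,-0.131],[255,-0.0004,-0.0063,0,-0.131],[255,-0.0004,-0.0063,0,-0.131],[255,0,0,0,0],[255,0,0,0,0]]}}

```text
time_s: 5.9
tool_pos: [0.516, -0.0582, 0.0758]
eef_rot: [[-0.952, -0.306, 0.005], [-0.306, 0.952, 0.0], [-0.005, -0.001, -1.0]]
wrist_force: [6.6, 1.3, -6.0]
finger_gap: 0.27
finger_force: 29.9
```

{"op": "send_rows", "data": {"motion": [[255,0,-0.002,0,-0.04],[255,0,-0.002,0,-0.04],[255,0,0,0,0],[255,0,0,0,0]]}}

```text
time_s: 6.3
tool_pos: [0.516, -0.0585, 0.0757]
eef_rot: [[-0.924, -0.382, 0.002], [-0.382, 0.924, 0.005], [-0.004, 0.004, -1.0]]
wrist_force: [3.2, 8.3, -1.9]
finger_gap: 0.269
finger_force: 30.8
```

The tool no longer follows and the tangential force is up about 7 N, so the dial is at its stop. Now clockwise.

{"op": "send_rows", "data": {"motion": [[255,0,0.002,0,0.04],[255,0,0.002,0,0.04],[255,-0.0004,0.0063,0,0.131],[255,-0.0004,0.0063,0,0.131],[255,-0.0004,0.0063,0,0.131],[255,-0.0004,0.0063,0,0.131],[255,-0.0004,0.0063,0,0.131],[255,-0.0004,0.0063,0,0.131]]}}

```text
time_s: 7.1
tool_pos: [0.5185, -0.0212, 0.0758]
eef_rot: [[-0.888, 0.46, 0.005], [0.46, 0.888, -0.0], [-0.004, 0.002, -1.0]]
wrist_force: [6.6, 2.1, -5.7]
finger_gap: 0.266
finger_force: 30.9
```

{"op": "send_rows", "data": {"motion": [[255,-0.0004,0.0063,0,0.131],[255,-0.0004,0.0063,0,0.131],[255,-0.0004,0.0063,0,0.131],[255,-0.0004,0.0063,0,0.131],[255,-0.0004,0.0063,0,0.131],[255,-0.0004,0.0063,0,0.131],[255,0,0,0,0],[255,0,0,0,0]]}}

```text
time_s: 7.9
tool_pos: [0.5467, 0.0035, 0.0758]
eef_rot: [[-0.306, 0.952, 0.005], [0.952, 0.306, 0.001], [-0.0, 0.005, -1.0]]
wrist_force: [5.1, 2.8, -3.5]
finger_gap: 0.267
finger_force: 30.0
```

{"op": "send_rows", "data": {"motion": [[255,-0.0004,0.0063,0,0.131],[255,-0.0004,0.0063,0,0.131],[255,-0.0004,0.0063,0,0.131],[255,-0.0004,0.0063,0,0.131],[255,0,0,0,0],[255,0,0,0,0],[255,0,0,0,0],[255,0,0,0,0]]}}

```text
time_s: 8.7
tool_pos: [0.572, 0.0054, 0.0758]
eef_rot: [[0.211, 0.977, 0.006], [0.977, -0.211, 0.002], [0.003, 0.005, -1.0]]
wrist_force: [7.4, 4.5, -4.9]
finger_gap: 0.263
finger_force: 30.0
```

{"op": "send_rows", "data": {"motion": [[0,0,0,0,0],[0,0,0,0,0],[0,0,0,0,0],[0,0,0,0,0],[0,0,0,0,0],[0,0,0,0,0],[0,0,0,0,0],[0,0,0,0,0]]}}

```text
time_s: 9.5
tool_pos: [0.5694, 0.0031, 0.0756]
eef_rot: [[0.212, 0.977, -0.0], [0.977, -0.212, 0.0], [0.0, -0.0, -1.0]]
wrist_force: [-0.6, 0.3, 0.3]
finger_gap: 0.912
finger_force: 0.0
```

{"op": "send_rows", "data": {"motion": [[0,0,0,-0.03,0],[0,0,0,-0.04,0],[0,0,0,-0.04,0],[255,-0.04,0,0,0],[255,-0.045,0,0,0],[255,-0.045,0,0,0],[255,-0.045,0,0,0],[255,-0.045,0,0,0]]}}

```text
time_s: 10.3
tool_pos: [0.5221, -0.2135, 0.1858]
eef_rot: [[0.212, 0.977, 0.001], [0.977, -0.212, 0.0], [0.001, 0.001, -1.0]]
wrist_force: [-0.2, -0.1, -0.5]
finger_gap: 0.63
finger_force: 0.0
```

```bash
python3 - <<'E'
from h import *
im=arm.capture("scene")[:,:,::-1]
cv2.imwrite("pics/s2.png",im)
b=arm.capture("top")[:,:,::-1]
cv2.imwrite("pics/t2.png",cv2.resize(b[140:280,240:430],None,fx=4.2,fy=4.2,interpolation=cv2.INTER_CUBIC))
E
```

```text
(no output)
```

View pics/t2.png

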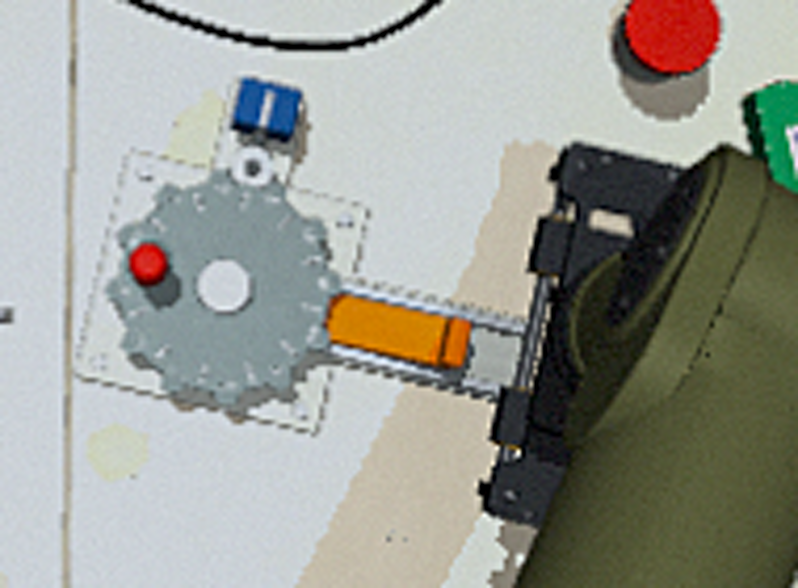

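The dial rests one detent past its start: the handle is at (148,263) in the crop, at table azimuth about 90°. The wedge has not moved; its head is at (457,343). Next I'll close the fingers behind the head, descend and push along tool +x.

{"op": "send_rows", "data": {"motion": [[255,-0.012,-0.002,0,0],[255,0,0,0,0],[255,0,0,0,0],[255,0,0,0,0],[255,0,0,0,0],[255,0,0,0,0],[255,0,0,0,0],[255,0,0,0.046,0]]}}

```text
time_s: 11.2
tool_pos: [0.5229, -0.2248, 0.1445]
eef_rot: [[0.212, 0.977, 0.012], [0.977, -0.212, -0.002], [0.0, 0.012, -1.0]]
wrist_force: [1.3, -0.0, 0.2]
finger_gap: 0.005
finger_force: 0.0
```

{"op": "send_rows", "data": {"motion": [[255,0,0,0.04,0],[255,0,0,0.04,0],[255,0,0,0.02,0],[255,0,0,0,0],[255,0,0,0,0]]}}

```text
time_s: 11.7
tool_pos: [0.5185, -0.2235, 0.04]
eef_rot: [[0.212, 0.977, 0.0], [0.977, -0.212, -0.0], [-0.0, 0.0, -1.0]]
wrist_force: [0.7, -0.8, 0.7]
finger_gap: 0.008
finger_force: 0.0
```

{"op": "send_rows", "data": {"motion": [[255,0.005,0,0,0],[255,0.005,0,0,0],[255,0.005,0,0,0],[255,0.005,0,0,0],[255,0.005,0,0,0],[255,0,0,0,0]]}}

```text
time_s: 12.3
tool_pos: [0.524, -0.1979, 0.0398]
eef_rot: [[0.211, 0.977, 0.001], [0.977, -0.211, 0.0], [0.001, 0.001, -1.0]]
wrist_force: [-0.5, 1.2, -0.9]
finger_gap: 0.001
finger_force: 0.0
```

{"op": "send_rows", "data": {"motion": [[255,0.005,0,0,0],[255,0.005,0,0,0],[255,0.005,0,0,0],[255,0.002,0,0,0],[255,0.001,0,0,0],[255,0,0,0,0]]}}

```text
time_s: 12.9
tool_pos: [0.5274, -0.1808, 0.0395]
eef_rot: [[0.212, 0.977, -0.0], [0.977, -0.212, 0.0], [0.0, -0.0, -1.0]]
wrist_force: [-0.9, -0.4, 0.9]
finger_gap: 0.003
finger_force: 0.2
```

{"op": "send_rows", "data": {"motion": [[255,0.001,0,0,0],[255,0.001,0,0,0],[255,0.001,0,0,0],[255,0,0,0,0]]}}

```text
time_s: 13.3
tool_pos: [0.5279, -0.178, 0.0394]
eef_rot: [[0.212, 0.977, -0.0], [0.977, -0.212, 0.0], [0.0, -0.0, -1.0]]
wrist_force: [-0.8, -1.3, 0.8]
finger_gap: 0.006
finger_force: 0.4
```

{"op": "send_rows", "data": {"motion": [[255,0.001,0,0,0],[255,0.001,0,0,0],[255,0.001,0,0,0],[255,0,0,0,0]]}}

```text
time_s: 13.7
tool_pos: [0.5285, -0.1753, 0.0395]
eef_rot: [[0.212, 0.977, -0.0], [0.977, -0.212, -0.0], [-0.0, -0.0, -1.0]]
wrist_force: [-0.7, -0.8, -1.3]
finger_gap: 0.004
finger_force: 0.7
```

{"op": "send_rows", "data": {"motion": [[255,0.001,0,0,0],[255,0.001,0,0,0],[255,0.001,0,0,0],[255,0,0,0,0]]}}

```text
time_s: 14.1
tool_pos: [0.5286, -0.1745, 0.0395]
eef_rot: [[0.214, 0.977, -0.0], [0.977, -0.214, -0.003], [-0.003, 0.0, -1.0]]
wrist_force: [-1.9, -6.6, -1.8]
finger_gap: 0.006
finger_force: 3.1
```

{"op": "send_rows", "data": {"motion": [[255,0.001,0,0,0],[255,0.001,0,0,0],[255,0.001,0,0,0],[255,0,0,0,0]]}}

```text
time_s: 14.5
tool_pos: [0.5285, -0.174, 0.0396]
eef_rot: [[0.215, 0.977, -0.001], [0.977, -0.215, -0.005], [-0.006, 0.0, -1.0]]
wrist_force: [-2.4, -10.9, -1.2]
finger_gap: 0.006
finger_force: 5.3
```

{"op": "send_rows", "data": {"motion": [[255,0.001,0,0,0],[255,0.001,0,0,0],[255,0.001,0,0,0],[255,0,0,0,0]]}}

```text
time_s: 14.9
tool_pos: [0.5285, -0.1736, 0.0398]
eef_rot: [[0.217, 0.976, -0.001], [0.976, -0.217, -0.008], [-0.009, 0.001, -1.0]]
wrist_force: [-3.5, -15.2, -1.5]
finger_gap: 0.006
finger_force: 7.6
```

{"op": "send_rows", "data": {"motion": [[255,0.001,0,0,0],[255,0.001,0,0,0],[255,0.001,0,0,0],[255,0.001,0,0,0],[255,0,0,0,0]]}}

```text
time_s: 15.4
tool_pos: [0.5284, -0.1731, 0.0399]
eef_rot: [[0.219, 0.976, -0.002], [0.976, -0.219, -0.012], [-0.013, 0.001, -1.0]]
wrist_force: [-5.3, -20.3, 0.3]
finger_gap: 0.003
finger_force: 10.7
```

{"op": "send_rows", "data": {"motion": [[255,-0.006,0,0,0],[255,-0.006,0,0,0],[255,-0.01,0,0,0],[255,-0.02,0,0,0],[255,0,0,-0.03,0],[255,0,0,-0.04,0],[255,-0.04,0,-0.02,0],[255,0,0,0,0]]}}

```text
time_s: 16.2
tool_pos: [0.5147, -0.2485, 0.1338]
eef_rot: [[0.217, 0.976, 0.007], [0.976, -0.217, -0.004], [-0.003, 0.008, -1.0]]
wrist_force: [-0.4, -0.9, 0.3]
finger_gap: 0.007
finger_force: 0.0
```

```bash
python3 - <<'E'
from h import *
b=arm.capture("top")[:,:,::-1]
cv2.imwrite("pics/t3.png",cv2.resize(b[140:280,240:430],None,fx=4.2,fy=4.2,interpolation=cv2.INTER_CUBIC))
E
```

```text
(no output)
```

View pics/t3.png

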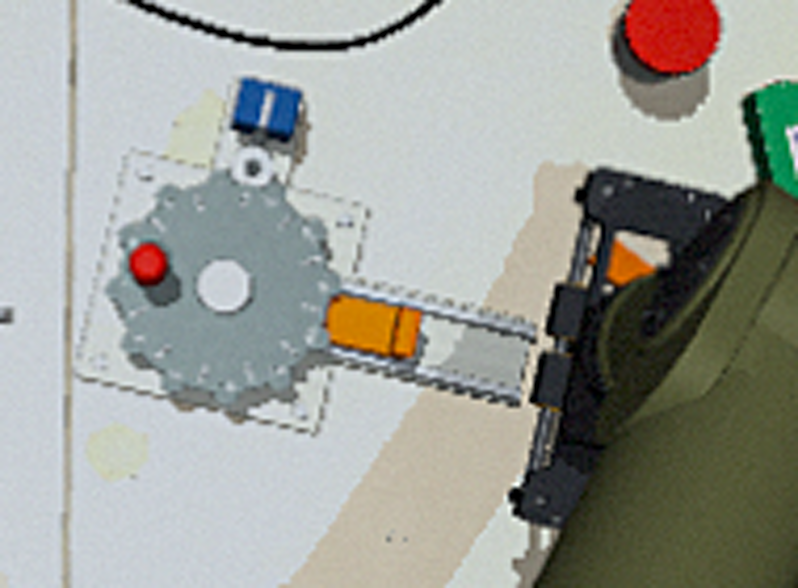

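The handle is unchanged at (148,263). The wedge head has moved in to (408,332), about 30 mm, straight in the guide and tight. The gripper is clear, so I'm handing in.

```bash
python3 -c "
from station import arm
print(arm.sign_off())"
```

```text
the job is handed in; nothing more can be done
None
```

I turned the dial back to its stop and then to the fourth detent, pushed the wedge in until it held about 20 N, backed the gripper clear and handed the job in at about 16 s; no verdict came back.

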